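# Knock a resin sample mount out of its mould cup

## Task

A cured resin sample mount is stuck in the white mould cup that is clamped mouth down on the knock-out stand. Take the thin ejector rod from the rack, feel its nose into the hole in the top of the cup and press the mount out until it drops flat onto the felt pad below, at no time pushing on the cup or the mount with more than 20 N. Then set the rod gently back upright in the rack, and leave everything else where it is.

Things in the scene. Friction and masses are not known exactly. Their poses are not given: they have to be found in the camera images.
- knockout_stand: Fixed steel stand, 130 x 120 mm (x, y): base plate 8 mm, felt pad 4 mm thick and 52 mm wide on it, open on all sides from 8 to 30 mm high, top plate from 30 to 40 mm with a 33 mm hole under the cup. On the plate the white mould cup, 50 mm wide, mouth down, from 40 to 84 mm high; two strap clamps (to 58 mm) at its +y and -y sides. Origin: centre of the base's underside; z up
- cup_top (a point): Middle of the cup's flat upper face (84 mm above the bench). The knock-out hole there was drilled by hand: its centre lies about 3.5 mm off this point, in a direction that differs each time. The hole is 13.5 mm wide, sharp-edged, runs straight down 14 mm and opens into the cavity (31.5 mm wide, from 70 to 40 mm high) that holds the mount. z up
- pad_center (a point): Centre of the felt pad's upper face, 12 mm above the bench, right under the cup
- resin_mount: Resin puck, 30 mm across, 24 mm tall, 20 to 45 g, origin at the centre of its underside, z up. It sits up the cup at a depth that differs each time, gripped by the springy rubber lining, which drags with about 5 to 12 N as it slides, until its upper face comes down to about 43 mm above the bench; there it comes free and falls some 7 mm to the pad (upper face then 36 mm above the bench)
- thin_rod_grip (a point): Middle of the handle of the thin ejector rod, which hangs upright in one of the rack's two holes (either). Black handle 22 mm across, 50 mm tall; below it a steel collar 36 mm across, 5 mm thick (its top 26 mm below this point), then the steel nose, 12 mm across, 60 mm long its end edge just broken (0.6 mm). z along the rod, up. 150 g
- thin_rod_tip (a point): Centre of the lower end of the thin rod's nose, 91 mm below the handle's middle
- thick_rod: The other ejector rod, for larger moulds, to be left alone: same lengths, but nose 18 mm, collar 48 mm, handle 32 mm across; it is too thick for the hole. Origin at the lower end of its nose, z up
- rod_rack: Fixed wooden rack, 60 x 190 mm (x, y): a board from 58 to 68 mm high with two 21 mm holes on its middle line, 50 mm to the +y and -y side of the middle. A rod hangs in a hole by its collar, nose down, its lower end 8 mm above the bench. Origin: centre of the underside, z up
- rack_hole_left (a point): Centre of the rack's +y hole, at the board's upper face, 68 mm above the bench
- rack_hole_right (a point): Centre of the rack's -y hole, at the board's upper face, 68 mm above the bench
- sample_tray: Fixed white tray, 110 x 160 x 18 mm, with two finished mounts; origin under its centre
- done_mount_a: Finished resin mount, 30 mm across, 20 mm tall, in the tray; leave alone. Origin under its centre
- done_mount_b: Finished resin mount, 30 mm across, 22 mm tall, in the tray; leave alone. Origin under its centre
- bronze_jar: Small old bronze jar, 94 mm wide, 98 mm tall, standing on the bench; leave alone. Origin under its centre
Things that resemble listed ones, but are neither listed nor needed, are in the scene too. Leave any purple or turquoise look-alike of the part that bears thin_rod_grip alone.

How it is judged:
By the outcome, as a careful person would: the job done as asked, in the order asked, and still so for the second after the job is handed in, with the robot touching nothing.
It also fails if it takes over 64 s, if anything falls off the work surface, if the arm or the gripper's body presses on something with over 40 N, if the wrist force passes 120 N, or if a joint passes its speed limit or range.

## Robot

A 6-joint arm with a two-finger parallel gripper is mounted at the origin on the work surface. World frame = base frame: x ahead of the robot, y to its left, z up, the work surface at z = 0. Lengths are in m, angles in rad, forces in N, time in s.
With the tool pointing down it reaches from about 0.425 to 0.95 m from the base axis. Payload 3.5 kg.
Tool frame: the origin (TCP) lies at the very end of the fingers, on their centre line; the grasp point (between the pads) lies 19 mm behind it (tcp_to_grasp is the distance from the TCP to the grasp point, in m); z points along the fingers, y is the direction in which the jaws open and shut (so a half turn about z gives the same grasp; the last joint's range is limited). The gripper opens to 85 mm and grips with 20 to 120 N. Pads are 22 mm wide; open, the fingers measure 114 mm over their backs; the gripper's body (76 mm by 85 mm) begins 54 mm behind the grasp point. The pads swing forward as they close: fully open they stand 13 mm farther back than shut.
Start: joints at [1.129, 0.286, 1.577, -0, 1.279, -0.15], TCP at [0.194, 0.646, 0.231] pointing down, gripper open.
Joint ranges: [-2.77, 2.77], [-0.9, 2.22], [0.21, 2.48], [-1.53, 4.67], [0.24, 2.81], [-2.84, 2.84]. Speed limits (rad/s): [2.79, 2.79, 3.14, 3.14, 3.14, 3.14].

## Interface

Orientations are given as a unit quaternion [x, y, z, w].
In Python, from plant import * gives the robot as it stands. The module is installed in compiled form; this text tells all that it offers.
- The arm moves only by the tool arm_command, never from a script. Its argument "steps" is a list of rows, each a list of 3 entries, a list of its own where there are three numbers: the turn, a rotation vector about the tool's x, y, z in rad, then the shift along the tool's x, y, z in m, then the gripper command: -1 is shut, 1 is fully open, values between are in proportion. A call has 1 to 12 rows; each row is the pose to reach, as a shift and turn from the pose measured when the call began, along the tool's axes at that moment; what a row does not reach only later rows make up. A row lasts 1/8 s, in which the tool goes at most 62.5 mm and 10.7 degrees, less where a joint would pass 70% of its speed; a pose out of reach is approached as far as the arm can. A call with a gripper value outside its range is refused whole. The fingers move at their own pace and stop on an object; "force" is the grip in N (left out, the last holds). Time passes only in rows, so rows that repeat a pose let the fingers close. It gives the time, the measured TCP pose, the force and the opening at its end, in the units of the state.
- get_state(): the state, without advancing time (a new reading comes with each control period).
- read_camera(name): name is "scene" or "top" or "wrist"; returns a dict with "frame" (384x512x3 uint8, red, green, blue), "vfov" (degrees; the focal length in pixels is half the picture's height over the tangent of half this angle, whatever the lens; pixels are square), "cx", "cy" (the principal point, pixels), "position" and "rotation" of the camera in the world; the wrist camera has in their place "mount" (4x4, takes a point from camera to tool coordinates, whose origin is the TCP and whose axes are the flange's). Camera axes: x right, y up, looking along -z (the intrinsics and any distortion apply to the point x, -y, -z); pixel columns grow to the right and rows downward; lengths in m; the calibration is good to about 2 mm. A picture is of the moment at which its call begins: read the wrist's pose just before it. There is no depth.
- sign_off(): hands the job in, once; it reports no verdict.
The state is a dict: "time": time; "qpos": joint angles; "dq": joint speeds; "joint_efforts": joint torques, N m; "eef_pos": TCP position; "tcp_rot": TCP orientation; "contact_force": force on the tool from outside, world axes, zero at the start; "wrist_torque": the same for the moment, N m; "opening": opening from 0.0 (shut) to 1.0 (fully open).
Only numpy, scipy, OpenCV 4.12 (cv2) and the standard library are available. Lean on these libraries where they do the work, as an engineer would, in place of code of your own. Each camera call takes 0.05 s, during which the arm holds its last target.

## Working session

There is one attempt and no reset: what is moved stays moved. The work goes in short steps, Python scripts to look and compute and a tool call to move; the robot and the scene stay as the last step left them, time stands still between calls to the robot, and variables do not carry over. Pictures are saved under pics/ and viewed, and the job is handed in when it is done.

Besides the shell and the picture viewer there is one more tool, called after ">>>" as a command line: name --argument value ..., lists and objects as JSON in quotes. arm_command: Moves the arm, as the interface text tells. Its arguments: {"type":"object","properties":{"steps":{"type":"array"},"force":{"type":"number"}},"required":["steps"]}

```bash
mkdir -p pics; cat > h.py <<'E'
from plant import *
import numpy as np, cv2
def save(n,fn):
    s=get_state(); c=read_camera(n); cv2.imwrite('pics/'+fn+'.png',c['frame'][:,:,::-1]); 
    np.save('pics/'+fn+'.npy',{'c':c,'s':s},allow_pickle=True); return s,c
E
python3 - <<'E'
from h import *
print(get_state())
for n in ['scene','top','wrist']:
    s,c=save(n,n+'0'); print({k:v for k,v in c.items() if k!='frame'})
E
```

```text
{'time': 0.0, 'qpos': array([ 1.12903112e+00,  2.87183560e-01,  1.57817730e+00,  3.28970333e-06,
        1.27861824e+00, -1.50005159e-01]), 'dq': array([ 1.60974789e-04, -4.74285724e-05, -1.39942143e-03,  3.13684096e-05,
        1.00461661e-03, -8.32995801e-04]), 'joint_efforts': array([ 5.07857603e-04, -4.05966103e+01, -2.92635280e+01, -9.47395438e-05,
        5.76620630e-03,  6.82795132e-06]), 'eef_pos': array([0.19384403, 0.64587674, 0.22993509]), 'tcp_rot': array([ 1.45363530e-01,  9.89377592e-01, -1.14091239e-03, -3.49434304e-04]), 'contact_force': array([ 0.15786066, -1.24680459, -0.24585296]), 'wrist_torque': array([ 0.04996232, -0.03430811,  0.0233493 ]), 'opening': 1.001316922028253}
{'vfov': 53.44657037142782, 'cx': 246.56259663617067, 'cy': 193.60738724682943, 'position': array([ 1.09576575, -0.28205412,  0.57107748]), 'rotation': array([0.41818892, 0.21313149, 0.41430517, 0.7797719 ])}
{'vfov': 52.31688497271397, 'cx': 255.35488975417178, 'cy': 189.87975736383657, 'position': array([0.34861522, 0.09913351, 1.06067221]), 'rotation': array([-0.07390741,  0.07630512,  0.7162538 , -0.68970698])}
{'vfov': 62.04612559165845, 'cx': 257.58471138029773, 'cy': 193.58750522581798, 'mount': array([[ 5.34110429e-04,  9.47896380e-01,  3.18578355e-01,
         8.17245548e-02],
       [ 9.99999829e-01, -5.82805407e-04,  5.75330918e-05,
         4.52719996e-04],
       [ 2.40204597e-04,  3.18578269e-01, -9.47896528e-01,
        -1.42375145e-01],
       [ 0.00000000e+00,  0.00000000e+00,  0.00000000e+00,
         1.00000000e+00]])}
```

View pics/scene0.png

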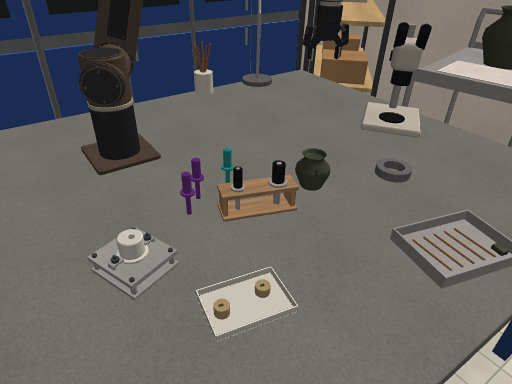

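View pics/top0.png

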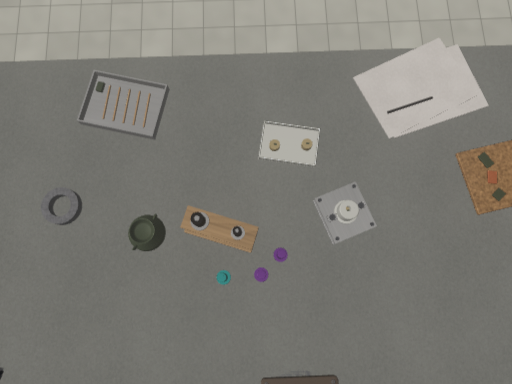

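View pics/wrist0.png

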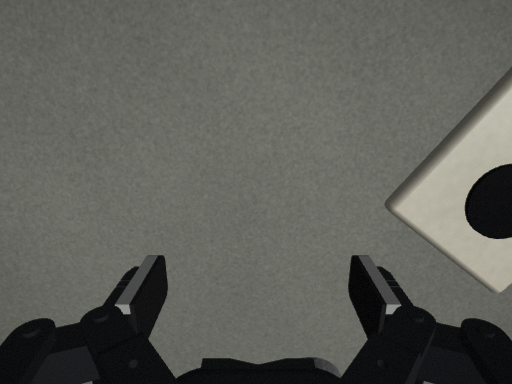

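Top view: the thin rod (smaller black handle) sits at about (237,231), the thick one at (199,220) and the stand at (345,212). Purple and turquoise look-alikes stand nearby. Next I measure these.

```bash
cat >> h.py <<'E'
from scipy.spatial.transform import Rotation as R
def cam(c,s=None):
    if 'mount' in c:
        T=np.eye(4);T[:3,:3]=R.from_quat(s['tcp_rot']).as_matrix();T[:3,3]=s['eef_pos'];M=T@c['mount']; return M[:3,3],M[:3,:3]
    return np.array(c['position']),R.from_quat(c['rotation']).as_matrix()
def foc(c): return 192/np.tan(np.radians(c['vfov'])/2)
def ray(c,u,v,s=None):
    p,r=cam(c,s);f=foc(c); return p,r@np.array([(u-c['cx'])/f,-(v-c['cy'])/f,-1])
def onz(c,u,v,z,s=None):
    p,d=ray(c,u,v,s); return p+d*(z-p[2])/d[2]
def proj(c,X,s=None):
    p,r=cam(c,s);q=r.T@(np.array(X)-p);f=foc(c);return c['cx']+f*q[0]/-q[2],c['cy']-f*q[1]/-q[2]
def load(fn):
    d=np.load('pics/'+fn+'.npy',allow_pickle=True).item(); return d['c'],d['s']
E
python3 - <<'E'
from h import *
c,s=load('top0'); f=c['frame']
for n,(x0,y0,x1,y1) in {'rack':(175,195,265,285),'stand':(305,175,385,250)}.items():
    im=cv2.resize(f[y0:y1,x0:x1],None,fx=7,fy=7,interpolation=cv2.INTER_CUBIC); cv2.imwrite(f'pics/z_{n}.png',im[:,:,::-1])
    print(n,im.shape)
hsv=cv2.cvtColor(f,cv2.COLOR_RGB2HSV)
# rack wood
m=cv2.inRange(hsv,(5,70,70),(25,255,255)); m[:190]=0;m[270:]=0;m[:,:170]=0;m[:,270:]=0
cs,_=cv2.findContours(m,0,2); k=np.vstack(cs); b=cv2.minAreaRect(k);print(b)
for p in cv2.boxPoints(b): print(p,onz(c,*p,.068))
m=(f.max(2)<40).astype(np.uint8); m[:195]=0;m[260:]=0;m[:,:180]=0;m[:,265:]=0
n,l,st,ce=cv2.connectedComponentsWithStats(m)
for i in range(1,n): 
    if st[i,4]>10: print(st[i],ce[i],onz(c,*ce[i],.124),onz(c,*ce[i],.1))
m=(f.min(2)>170).astype(np.uint8); m[:180]=0;m[250:]=0;m[:,:310]=0;m[:,380:]=0
n,l,st,ce=cv2.connectedComponentsWithStats(m)
for i in range(1,n): 
    if st[i,4]>10: print(st[i],ce[i],onz(c,*ce[i],.084))
E
```

```text
rack (630, 630, 3)
stand (525, 560, 3)
((218.57034301757812, 228.42654418945312), (75.12640380859375, 26.90721893310547), 17.19854164123535)
[178.70874 230.17177] [0.46570316 0.29028126 0.068     ]
[186.66476 204.46767] [0.53129087 0.2700328  0.068     ]
[258.43195 226.68132] [0.46694092 0.08744348 0.068     ]
[250.47592 252.38542] [0.40302238 0.10995528 0.068     ]
[335 204   4   9  12] [335.75 208.25] [ 0.50437007 -0.1096911   0.084     ]
[340 205   4  11  12] [340.66666667 210.16666667] [ 0.49900581 -0.12170936  0.084     ]
```

View pics/z_rack.png

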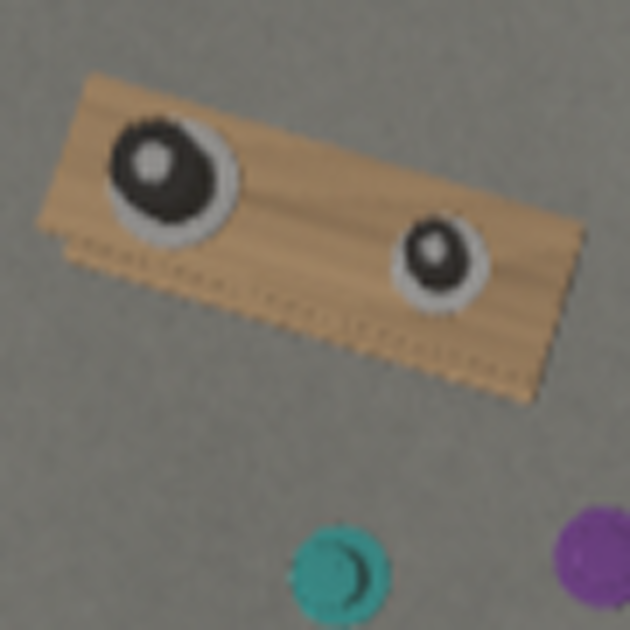

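View pics/z_stand.png

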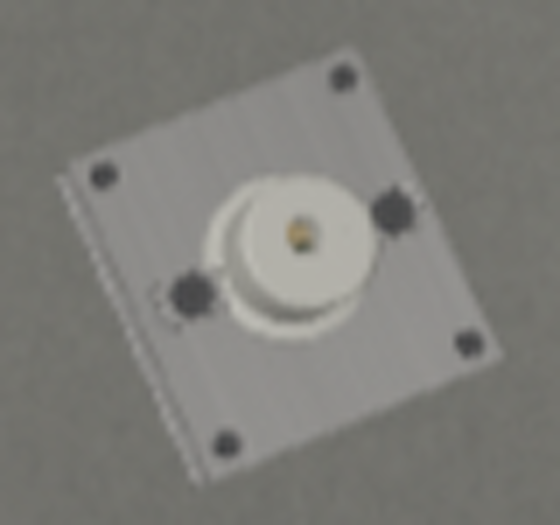

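```bash
cat >> h.py <<'E'
def totool(X,s=None):
    s=s or get_state(); r=R.from_quat(s['tcp_rot']).as_matrix(); return r.T@(np.array(X)-s['eef_pos'])
def turn(yaw_jaw,s=None):
    "rotvec in tool taking tool to z straight down, tool y at world yaw nearest"
    s=s or get_state(); r=R.from_quat(s['tcp_rot']).as_matrix()
    y=np.array([np.cos(yaw_jaw),np.sin(yaw_jaw),0]); 
    if y@r[:,1]<0:y=-y
    z=np.array([0,0,-1.]); x=np.cross(y,z); return R.from_matrix(r.T@np.c_[x,y,z]).as_rotvec()
E
python3 - <<'E'
from h import *
c,s=load('top0')
P=onz(c,175+433/7-.5,195+252/7-.5,.122); print('rod handle top',P)
P2=onz(c,175+440/7-.5,195+263/7-.5,.073); print('collar',P2)
print('rackmid',np.mean([onz(c,*p,.068) for p in [(186.7,204.5),(258.4,226.7)]],0))
C=onz(c,305+309/7-.5,175+242/7-.5,.084); print('cup top',C)
# scene check
c2,_=load('scene0'); print(proj(c2,P),proj(c2,C))
q=[onz(c,305+u/7-.5,175+v/7-.5,.04) for u,v in [(70,165),(350,48),(500,353),(210,480)]]
print(q, np.mean(q,0))
for a,b in [(0,1),(1,2),(2,3),(3,0)]: d=q[b]-q[a]; print(np.linalg.norm(d),np.degrees(np.arctan2(d[1],d[0])))
ry=np.arctan2(.183,.064); print(np.degrees(ry)); T=P.copy();T[2]=.22
print(totool(T),turn(ry),get_state()['time'])
E
```

```text
rod handle top [0.45331379 0.14144463 0.122     ]
collar [0.45471311 0.1412379  0.073     ]
rackmid [0.49904956 0.17873437 0.068     ]
cup top [ 0.50103919 -0.14209812  0.084     ]
(np.float64(237.65852333806706), np.float64(168.55658341798352)) (np.float64(129.4863458164957), np.float64(235.95018533001053))
[array([ 0.54086872, -0.06486555,  0.04      ]), array([ 0.58240541, -0.17529968,  0.04      ]), array([ 0.46325613, -0.22068968,  0.04      ]), array([ 0.42021816, -0.10843756,  0.04      ])] [ 0.5016871  -0.14232312  0.04      ]
0.11798726249694992 -69.38762319678267
0.12750216328316982 -159.1456287121349
0.1202198147863801 110.97705007014797
0.1282773439479659 19.85679219547375
70.72390114653214
[-0.39356617 -0.4086238   0.01084948] [-0.00181396 -0.00023759  0.044665  ] 0.15
```

>>> arm_command --steps '[[[0, 0, 0.005], [-0.04, -0.041, 0.001], 1], [[0, 0, 0.01], [-0.08, -0.083, 0.002], 1], [[0, 0, 0.015], [-0.12, -0.125, 0.003], 1], [[0, 0, 0.02], [-0.16, -0.166, 0.004], 1], [[0, 0, 0.025], [-0.2, -0.208, 0.005], 1], [[0, 0, 0.03], [-0.24, -0.25, 0.006], 1], [[0, 0, 0.035], [-0.28, -0.291, 0.008], 1], [[0, 0, 0.04], [-0.32, -0.333, 0.009], 1], [[0, 0, 0.0447], [-0.36, -0.375, 0.01], 1], [[-0.002, 0, 0.0447], [-0.394, -0.409, 0.011], 1], [[-0.002, 0, 0.0447], [-0.394, -0.409, 0.011], 1]]'

```text
time: 1.52
eef_pos: [0.4546, 0.1384, 0.2196]
tcp_rot: [0.17, 0.985, -0.0, -0.0]
contact_force: [-0.2, 0.0, -0.1]
opening: 1.003
```

```bash
python3 - <<'E'
from h import *
s,c=save('wrist','w1'); print(s['eef_pos'],s['tcp_rot'],s['contact_force'],s['time'])
print(proj(c,[.4535,.1414,.124],s),proj(c,[.4535,.1414,.073],s))
E
```

```text
[0.4545594  0.13839954 0.21963235] [ 1.70060449e-01  9.85433597e-01 -1.28328511e-04 -2.32262367e-04] [-0.24828571  0.03243899 -0.10668512] 1.525
(np.float64(260.1965677782358), np.float64(193.33433937520425)) (np.float64(259.8063845723411), np.float64(176.06967480996758))
```

View pics/w1.png

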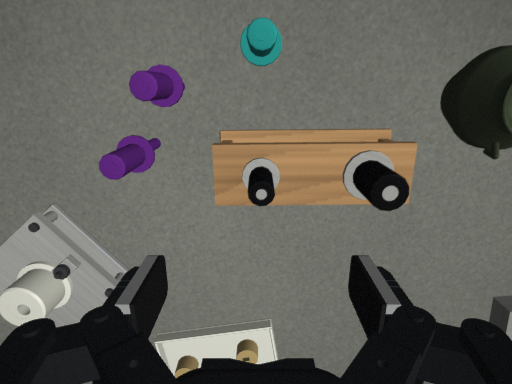

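The wrist view shows the thin rod's collar at about (261,175) and its handle top at (261,194), both within 1–2 px of prediction. I refine from these.

```bash
python3 - <<'E'
from h import *
c,s=load('w1'); f=c['frame']
x0,y0,x1,y1=205,120,425,220
im=cv2.resize(f[y0:y1,x0:x1],None,fx=3.6,fy=3.6,interpolation=cv2.INTER_CUBIC); cv2.imwrite('pics/w1z.png',im[:,:,::-1])
g=f.max(2); hsv=cv2.cvtColor(f,cv2.COLOR_RGB2HSV)
m=((g<45)).astype(np.uint8); m[:150]=0;m[210:]=0;m[:,:230]=0;m[:,300:]=0
k,_=cv2.findContours(m,0,2); k=max(k,key=cv2.contourArea); print(cv2.boundingRect(k),cv2.minAreaRect(k))
m=((hsv[...,1]<60)&(g>90)).astype(np.uint8); 
for nm,(a,b) in {'thin':(235,290),'thick':(335,412)}.items():
    mm=m.copy(); mm[:150]=0;mm[188:]=0;mm[:,:a]=0;mm[:,b:]=0
    k,_=cv2.findContours(mm,0,2); k=max(k,key=cv2.contourArea); h=cv2.convexHull(k); e=cv2.fitEllipse(h); print(nm,cv2.boundingRect(k),e, onz(c,*e[0],.073,s))
mw=cv2.inRange(hsv,(5,80,70),(25,255,255)); mw[:141]=0;mw[215:]=0;mw[:,:200]=0;mw[:,430:]=0
k,_=cv2.findContours(mw,0,2);k=max(k,key=cv2.contourArea);b=cv2.minAreaRect(k);print(b)
for p in cv2.boxPoints(b): print(p,onz(c,*p,.068,s))
E
```

```text
(248, 167, 27, 39) ((260.00994873046875, 186.0699920654297), (38.325191497802734, 25.45584487915039), 81.8698959350586)
thin (242, 158, 38, 30) ((260.56475830078125, 175.83639526367188), (36.125648498535156, 37.49485397338867), 74.3524398803711) [0.45352421 0.14214535 0.073     ]
thick (344, 151, 50, 37) ((367.67388916015625, 171.22720336914062), (38.416893005371094, 51.74747848510742), 66.05300903320312) [0.4827484  0.23778622 0.073     ]
((314.5, 173.0), (64.0, 205.0), 90.0)
[212. 141.] [0.40854682 0.11061254 0.068     ]
[417. 141.] [0.47167772 0.28842817 0.068     ]
[417. 205.] [0.53427947 0.27679586 0.068     ]
[212. 205.] [0.46687376 0.08686474 0.068     ]
```

View pics/w1z.png

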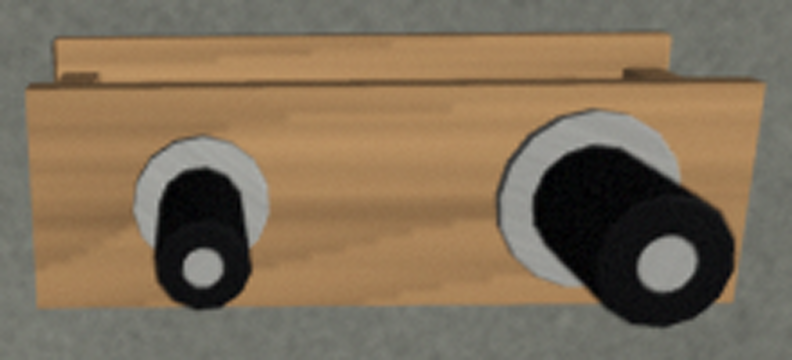

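>>> arm_command --steps '[[[0, 0, 0], [0.002, 0.003, 0.03], 1], [[0, 0, 0], [0.002, 0.003, 0.06], 1], [[0, 0, 0], [0.002, 0.003, 0.09], 1], [[0, 0, 0], [0.002, 0.003, 0.115], 1], [[0, 0, 0], [0.002, 0.003, 0.13], 1], [[0, 0, 0], [0.002, 0.003, 0.135], 1], [[0, 0, 0], [0.002, 0.003, 0.135], 1]]'

```text
time: 2.45
eef_pos: [0.453, 0.1438, 0.085]
tcp_rot: [0.169, 0.986, 0.0, -0.0]
contact_force: [-0.3, 1.1, 0.2]
opening: 1.0
```

```bash
python3 - <<'E'
from h import *
s,c=save('wrist','w2'); print(s['eef_pos'],s['tcp_rot'],s['contact_force'],s['time'])
E
```

```text
[0.45301724 0.14376687 0.08495361] [ 1.68800509e-01  9.85650164e-01  2.55061585e-04 -2.77892673e-04] [-0.29994877  1.08023278  0.2173909 ] 2.45
```

View pics/w2.png

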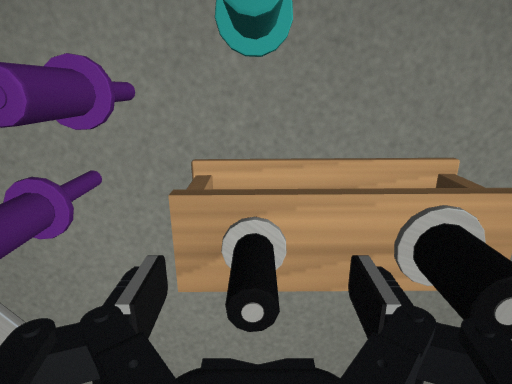

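```bash
python3 - <<'E'
from h import *
c,s=load('w2')
print(onz(c,253,312,.124,s),onz(c,254,248,.073,s))
s=get_state();print(s['eef_pos'],s['qpos'],s['time'])
E
```

```text
[0.4542153  0.14194473 0.124     ] [0.45363386 0.14199827 0.073     ]
[0.453393   0.1436558  0.08538191] [ 9.27336052e-02  2.24766228e-02  2.16633377e+00  7.58322293e-04
  9.52292444e-01 -1.13899430e+00] 2.5
```

>>> arm_command --steps '[[[0, 0, 0], [-0.0008, -0.0017, 0], 1], [[0, 0, 0], [-0.0008, -0.0017, 0], 0.2], [[0, 0, 0], [-0.0008, -0.0017, 0], -0.2], [[0, 0, 0], [-0.0008, -0.0017, 0], -0.4], [[0, 0, 0], [-0.0008, -0.0017, 0], -0.6], [[0, 0, 0], [-0.0008, -0.0017, 0], -1], [[0, 0, 0], [-0.0008, -0.0017, 0], -1], [[0, 0, 0], [-0.0008, -0.0017, 0], -1]]' --force 80

```text
time: 3.5
eef_pos: [0.4538, 0.1418, 0.0856]
tcp_rot: [0.169, 0.986, 0.0, 0.0]
contact_force: [-0.3, -1.0, 2.4]
opening: 0.238
```

```bash
python3 - <<'E'
from h import *
s,c=save('wrist','w3'); print(s['eef_pos'],s['tcp_rot'],s['contact_force'],s['wrist_torque'],s['opening'],s['time'])
E
```

```text
[0.45380239 0.14177972 0.08562624] [1.68912054e-01 9.85630974e-01 3.76455737e-04 3.98787645e-04] [-0.26485324 -1.03657507  2.39072642] [-0.02925029 -0.01915831 -0.00374623] 0.23842004880467224 3.5
```

View pics/w3.png

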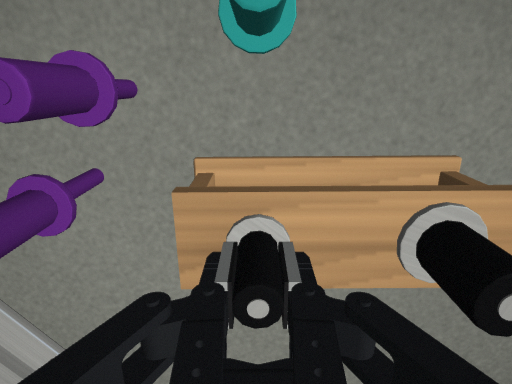

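Gripped (opening 20 mm). Now I lift straight up.

>>> arm_command --steps '[[[0, 0, 0], [0, 0, -0.008], -1], [[0, 0, 0], [0, 0, -0.025], -1], [[0, 0, 0], [0, 0, -0.05], -1], [[0, 0, 0], [0, 0, -0.075], -1], [[0, 0, 0], [0, 0, -0.1], -1], [[0, 0, 0], [0, 0, -0.12], -1], [[0, 0, 0], [0, 0, -0.12], -1]]'

```text
time: 4.42
eef_pos: [0.4549, 0.1419, 0.2083]
tcp_rot: [0.169, 0.986, 0.001, 0.003]
contact_force: [-0.1, -0.4, -1.0]
opening: 0.235
```

```bash
python3 - <<'E'
from h import *
s,c=save('wrist','w4'); print(s['eef_pos'],s['tcp_rot'],s['contact_force'],s['wrist_torque'],s['opening'],s['time'])
print(totool([.55,-.135,.2056]),s['qpos'])
E
```

```text
[0.4549257  0.14188802 0.20834697] [0.16887927 0.98563183 0.00109306 0.00291547] [-0.09554931 -0.42342208 -1.03867466] [ 0.01883444 -0.0702861   0.00988939] 0.23513958045519492 4.425
[-0.182645   -0.22903049  0.00113065] [ 8.86477400e-02 -1.45864366e-01  2.07665504e+00  6.68208060e-04
  1.20460609e+00 -1.14299926e+00]
```

View pics/w4.png

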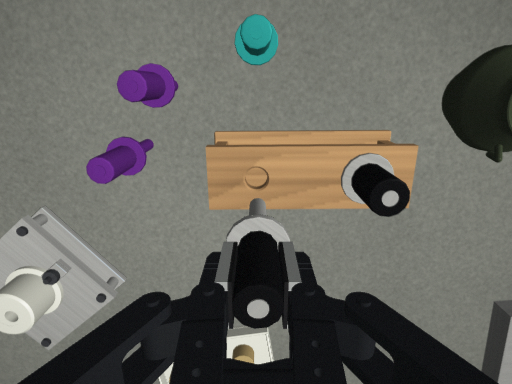

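```bash
python3 - <<'E'
from h import *
c,s=load('w4'); s=get_state()
print(s['tcp_rot'],totool([.572,-.167,.19],s),turn(np.arctan2(.942,.335),s),turn(np.arctan2(.942,.335),load('w4')[1]))
print(onz(c,256,178,.068,s))
E
```

```text
[1.68879294e-01 9.85635451e-01 6.65092655e-04 1.44883087e-03] [-0.21400205 -0.25190935  0.01677205] [0.00180345 0.00262934 0.00229284] [0.00314562 0.00537441 0.00229165]
[0.45192057 0.14170357 0.068     ]
```

>>> arm_command --steps '[[[0, 0, 0], [-0.02, -0.02, 0], -1], [[0, 0, 0], [-0.06, -0.06, 0], -1], [[0, 0, 0], [-0.1, -0.1, 0], -1], [[0, 0, 0], [-0.135, -0.14, 0], -1], [[0, 0, 0], [-0.165, -0.18, 0], -1], [[0, 0, 0], [-0.195, -0.22, 0.01], -1], [[0, 0.001, 0.002], [-0.21, -0.245, 0.016], -1], [[0, 0.001, 0.002], [-0.214, -0.252, 0.017], -1], [[0, 0.001, 0.002], [-0.214, -0.252, 0.017], -1], [[0, 0.001, 0.002], [-0.214, -0.252, 0.017], -1]]'

```text
time: 5.72
eef_pos: [0.5718, -0.1659, 0.1897]
tcp_rot: [0.169, 0.986, 0.001, 0.001]
contact_force: [0.9, -0.3, -1.1]
opening: 0.238
```

```bash
python3 - <<'E'
from h import *
s,c=save('wrist','w5'); print(s['eef_pos'],s['tcp_rot'],s['contact_force'],s['wrist_torque'],s['opening'],s['time'])
print(proj(c,[.501,-.142,.084],s))
f=c['frame'];im=cv2.resize(f[90:290,160:360],None,fx=3,fy=3,interpolation=cv2.INTER_CUBIC);cv2.imwrite('pics/w5z.png',im[:,:,::-1])
E
```

```text
[ 0.57177058 -0.16586199  0.18973291] [1.69327571e-01 9.85558996e-01 1.02278911e-03 7.69881851e-04] [ 0.85852713 -0.29154657 -1.07714409] [ 0.01287909 -0.01945347  0.05083075] 0.23822206426723397 5.725
(np.float64(255.19606202164502), np.float64(96.14523269107097))
```

View pics/w5.png

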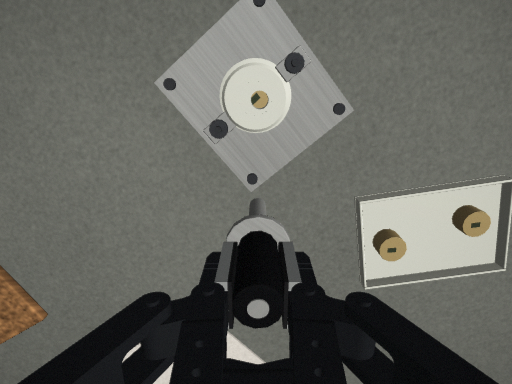

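View pics/w5z.png

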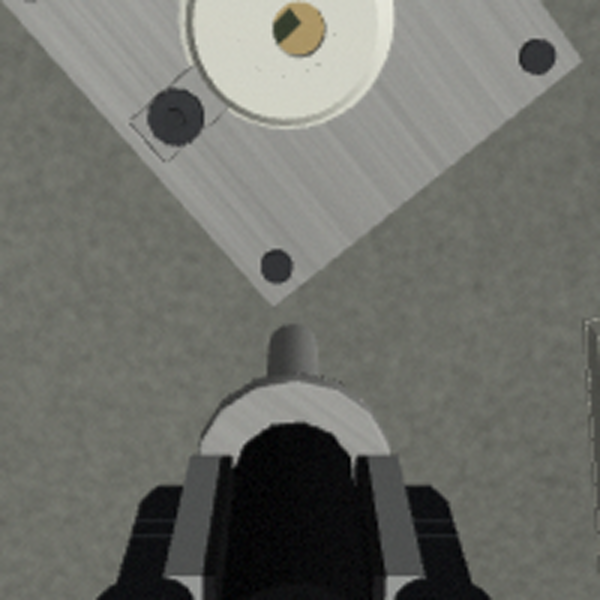

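```bash
cat > hole.py <<'E'
from h import *
def hole(fn,guess,s=None,rw=60):
    c,s0=load(fn); s=s or s0; f=c['frame']; u0,v0=map(int,guess); k=8;w=14
    p=f[v0-w:v0+w,u0-w:u0+w]; im=cv2.resize(p,None,fx=k,fy=k,interpolation=cv2.INTER_CUBIC).astype(float)
    white=np.percentile(im.reshape(-1,3),85,axis=0)
    d=(white[2]-im[...,2])   # blue: gold and dark are low
    m=(d>0.45*(white[2]-np.percentile(im[...,2],10))).astype(np.uint8)
    cs,_=cv2.findContours(m,0,2)
    cc=[x for x in cs if cv2.contourArea(x)>100]; 
    ctr=np.array([k*w,k*w]); x=min(cc,key=lambda q:np.linalg.norm(cv2.minEnclosingCircle(q)[0]-ctr))
    e=cv2.fitEllipse(cv2.convexHull(x)); 
    uv=np.array([(e[0][0]+.5)/k-.5+u0-w,(e[0][1]+.5)/k-.5+v0-w]); 
    vis=im.astype(np.uint8).copy(); cv2.ellipse(vis,e,(255,0,0),1); cv2.imwrite('pics/'+fn+'_h.png',cv2.resize(vis[:,:,::-1],None,fx=2,fy=2))
    X=onz(c,*uv,.084,s); p0,_=cam(c,s); dist=p0[2]-.084
    return uv,np.array(e[1])/k*dist/foc(c)*1e3,X
E
python3 - <<'E'
from hole import *
print(hole('w5',(260,99)))
c,s=load('w5'); f=c['frame']
# tip
r=R.from_quat(s['tcp_rot']).as_matrix()
for dx in (0,.006): print(proj(c,s['eef_pos']+r@np.array([dx,0,.0776]),s))
# cup outer
m=((f.min(2)>150)).astype(np.uint8)
E
```

```text
(array([259.29015732,  99.44090557]), array([13.93589112, 14.52961505]), array([ 0.5042328 , -0.13991065,  0.084     ]))
(np.float64(256.965825373211), np.float64(203.6688717817983))
(np.float64(256.96513391108124), np.float64(195.94706885971038))
```

View pics/w5_h.png

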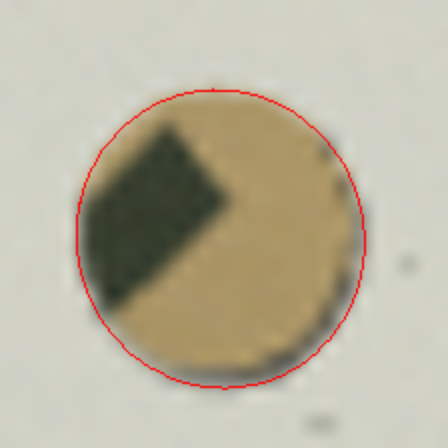

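```bash
python3 - <<'E'
from h import *
c,s=load('w5'); f=c['frame'].astype(float); g=f.mean(2)
print(np.round(g[188:216,257]).astype(int), 'from 188')
sub=g[192:204,240:276]; print(np.round(sub).astype(int))
cv2.imwrite('pics/tipz.png',cv2.resize(c['frame'][185:235,230:285],None,fx=10,fy=10,interpolation=cv2.INTER_CUBIC)[:,:,::-1])
r=R.from_quat(s['tcp_rot']).as_matrix()
for z in (.0776,.07,.06,.02): print(z,[tuple(np.round(proj(c,s['eef_pos']+r@np.array([dx,dy,z]),s),1)) for dx,dy in((.006,0),(0,.006),(0,-.006))])
E
```

```text
[110 110 112 111 106 109 111 108 105 104  81  75  76  76  74  76  76  77
  73  74  77  73  75  77  77  75  73  81] from 188
[[105 105 105 106 108 107 105 104 109 109 109 106 106 110 111 110 110 106
  108 108 104 104 110 112 112 109 107 107 105 104 105 105 105 106 105 108]
 [105 107 105 107 108 108 105 106 105 104 107 105 106 107 110 109 108 109
  109 107 107 106 107 110 109 109 109 108 109 107 108 107 108 107 105 105]
 [106 102 102 105 107 108 107 106 105 107 110 109 107 110 109 108 108 111
  111 110 110 105 105 106 103 107 104 107 108 109 107 111 109 106 103 103]
 [101 100 102 104 108 110 107 106 104 106 109 109 109 109 110 106 107 108
  108 106 108 104 105 107 105 105 105 107 107 106 108 111 107 105 104 100]
 [102 100 102 106 109 109 104 103 103 105 107 110 109 111 109 107 105 105
  104 105 109 107 107 106 108 103 101 103 102 105 106 107 105 103 105 105]
 [108 104 107 107 110 106 106 104 102 103 108 108 109 107 107 105 104 104
  104 105 108 107 105 108 106 108 104 105 103 102 105 105 106 107 107 105]
 [107 107 110 109 107 104 103 107 102 104 109 108 105 103  85  89  81  81
   85  9
[... 618 characters left out ...]
105 102 104 105 106 105 103 105 104 106 105]
 [108 105 104 102 109 105 103 107 109 112  62  57  56  58  58  63  71  76
   79  90  97 103 107 114 121 113 107 105 107 106 100 103 105 102 104 104]]
0.0776 [(np.float64(257.0), np.float64(195.9)), (np.float64(265.1), np.float64(203.7)), (np.float64(248.8), np.float64(203.7))]
0.07 [(np.float64(256.9), np.float64(199.5)), (np.float64(265.4), np.float64(207.4)), (np.float64(248.5), np.float64(207.4))]
0.06 [(np.float64(256.9), np.float64(204.4)), (np.float64(265.7), np.float64(212.7)), (np.float64(248.1), np.float64(212.7))]
0.02 [(np.float64(256.7), np.float64(229.6)), (np.float64(267.4), np.float64(239.3)), (np.float64(246.1), np.float64(239.3))]
```

View pics/tipz.png

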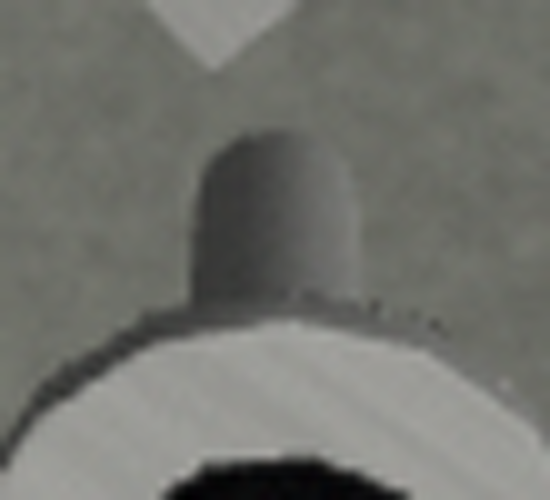

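```bash
python3 - <<'E'
from hole import *
c,s=load('w5'); uv,d,X=hole('w5',(260,99))
ht=totool(X,s); print('hole in tool',ht, 'shift',ht-np.array([-.0007,.0001,.0776]))
s2=get_state(); print(s2['eef_pos']-s['eef_pos'],s2['time'])
print(turn(np.arctan2(.942,.335),s2))
E
```

```text
hole in tool [0.07245035 0.00168079 0.10565223] shift [0.07315035 0.00158079 0.02805223]
[1.29629044e-04 2.67617525e-05 2.21933462e-04] 5.775
[0.00212146 0.00166398 0.00171354]
```

>>> arm_command --steps '[[[0, 0, 0], [0.015, 0, 0], -1], [[0, 0, 0], [0.035, 0.001, 0], -1], [[0.002, 0.002, 0.001], [0.055, 0.0015, 0.005], -1], [[0.002, 0.002, 0.001], [0.068, 0.0015, 0.012], -1], [[0.002, 0.002, 0.001], [0.073, 0.0015, 0.018], -1], [[0.002, 0.002, 0.001], [0.073, 0.0015, 0.02], -1], [[0.002, 0.002, 0.001], [0.073, 0.0015, 0.02], -1]]'

```text
time: 6.65
eef_pos: [0.504, -0.1403, 0.1698]
tcp_rot: [0.17, 0.985, 0.0, -0.0]
contact_force: [-0.0, -0.2, -1.8]
opening: 0.24
```

```bash
python3 - <<'E'
from h import *
s,c=save('wrist','w6'); print(s['eef_pos'],s['tcp_rot'],s['contact_force'],s['wrist_torque'],s['opening'],s['time'])
d=np.load('pics/w5.npy',allow_pickle=True).item()
X=np.array([.5042328,-.13991,.084]); print(totool(X,s),turn(np.arctan2(.942,.335),s))
f=c['frame'];im=cv2.resize(f[150:280,180:340],None,fx=5,fy=5,interpolation=cv2.INTER_CUBIC);cv2.imwrite('pics/w6z.png',im[:,:,::-1][:600])
E
```

```text
[ 0.50396032 -0.14025121  0.16978997] [ 1.69723667e-01  9.85491687e-01  8.26240303e-05 -6.67622568e-05] [-0.02727165 -0.2375352  -1.77592388] [-0.01278494  0.02177357 -0.00873454] 0.24009391316416467 6.65
[-0.00015633  0.00040067  0.08579   ] [ 0.00014014 -0.00015967  0.00057979]
```

View pics/w6z.png

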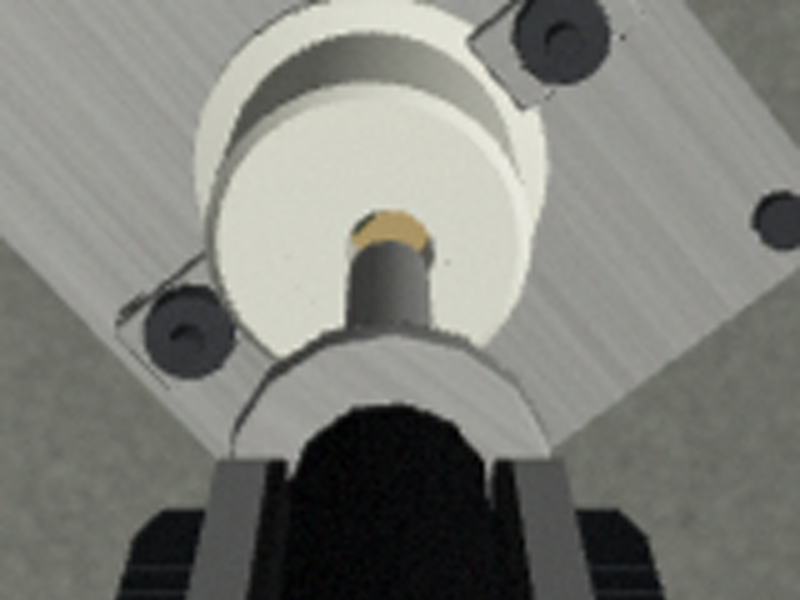

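>>> arm_command --steps '[[[0, 0, 0.0005], [0.0005, 0.0004, 0.003], -1], [[0, 0, 0.0005], [0.0005, 0.0004, 0.006], -1], [[0, 0, 0.0005], [0.0005, 0.0004, 0.0075], -1], [[0, 0, 0.0005], [0.0005, 0.0004, 0.0083], -1], [[0, 0, 0.0005], [0.0005, 0.0004, 0.009], -1], [[0, 0, 0.0005], [0.0005, 0.0004, 0.009], -1]]'

```text
time: 7.45
eef_pos: [0.5038, -0.1398, 0.161]
tcp_rot: [0.17, 0.985, 0.0, 0.0]
contact_force: [-0.5, 0.1, -1.1]
opening: 0.24
```

```bash
cat > st.py <<'E'
from h import *
s=get_state(); np.set_printoptions(precision=4,suppress=True)
print(s['time'],s['eef_pos'],s['tcp_rot'],'F',s['contact_force'],'T',s['wrist_torque'],s['opening'])
E
python3 st.py
```

```text
7.45 [ 0.5038 -0.1398  0.161 ] [0.17   0.9855 0.     0.0001] F [-0.5097  0.0907 -1.1468] T [ 0.0383 -0.0343  0.0115] 0.24006719453749165
```

>>> arm_command --steps '[[[0, 0, 0], [0, 0, 0.0007], -1], [[0, 0, 0], [0, 0, 0.0014], -1], [[0, 0, 0], [0, 0, 0.002], -1], [[0, 0, 0], [0, 0, 0.002], -1]]'

```text
time: 7.95
eef_pos: [0.5037, -0.1398, 0.1589]
tcp_rot: [0.17, 0.985, 0.0, 0.0]
contact_force: [-0.5, -0.4, -1.3]
opening: 0.238
```

```bash
python3 st.py
```

```text
7.95 [ 0.5037 -0.1398  0.1589] [0.17   0.9854 0.     0.    ] F [-0.4838 -0.3957 -1.26  ] T [-0.009   0.0168  0.0084] 0.23827567028311633
```

No contact with the tip about 2.7 mm below the rim, so it's in the hole. I continue gently toward the mount.

>>> arm_command --steps '[[[0, 0, 0], [0, 0, 0.0015], -1], [[0, 0, 0], [0, 0, 0.003], -1], [[0, 0, 0], [0, 0, 0.0045], -1], [[0, 0, 0], [0, 0, 0.006], -1], [[0, 0, 0], [0, 0, 0.0075], -1], [[0, 0, 0], [0, 0, 0.0085], -1]]'

```text
time: 8.7
eef_pos: [0.5037, -0.1397, 0.1503]
tcp_rot: [0.17, 0.985, 0.0, -0.0]
contact_force: [0.3, -0.4, -1.3]
opening: 0.238
```

```bash
python3 st.py
```

```text
8.7 [ 0.5037 -0.1397  0.1503] [ 0.1699  0.9855  0.0001 -0.    ] F [ 0.2588 -0.3991 -1.2932] T [-0.0211  0.0356  0.0174] 0.23803435335086529
```

>>> arm_command --steps '[[[0, 0, 0], [0, 0, 0.0007], -1], [[0, 0, 0], [0, 0, 0.0014], -1], [[0, 0, 0], [0, 0, 0.002], -1], [[0, 0, 0], [0, 0, 0.0025], -1]]'

```text
time: 9.2
eef_pos: [0.5037, -0.1398, 0.1478]
tcp_rot: [0.17, 0.985, 0.0, -0.0]
contact_force: [0.0, 0.7, -1.2]
opening: 0.236
```

>>> arm_command --steps '[[[0, 0, 0], [0, 0, 0.0005], -1], [[0, 0, 0], [0, 0, 0.001], -1], [[0, 0, 0], [0, 0, 0.0015], -1], [[0, 0, 0], [0, 0, 0.0015], -1]]'

```text
time: 9.7
eef_pos: [0.5037, -0.1397, 0.1462]
tcp_rot: [0.17, 0.985, 0.0, -0.0]
contact_force: [0.6, -0.2, -0.6]
opening: 0.235
```

>>> arm_command --steps '[[[0, 0, 0], [0, 0, 0.0005], -1], [[0, 0, 0], [0, 0, 0.001], -1], [[0, 0, 0], [0, 0, 0.0015], -1], [[0, 0, 0], [0, 0, 0.0015], -1]]'

```text
time: 10.2
eef_pos: [0.5037, -0.1397, 0.1446]
tcp_rot: [0.17, 0.985, 0.0, -0.0]
contact_force: [-0.8, -0.2, -1.4]
opening: 0.237
```

>>> arm_command --steps '[[[0, 0, 0], [0, 0, 0.0005], -1], [[0, 0, 0], [0, 0, 0.001], -1], [[0, 0, 0], [0, 0, 0.0015], -1], [[0, 0, 0], [0, 0, 0.0015], -1]]'

```text
time: 10.7
eef_pos: [0.5036, -0.1397, 0.1431]
tcp_rot: [0.17, 0.985, 0.0, -0.0]
contact_force: [-0.2, 0.1, -1.8]
opening: 0.237
```

>>> arm_command --steps '[[[0, 0, 0], [0, 0, 0.0005], -1], [[0, 0, 0], [0, 0, 0.001], -1], [[0, 0, 0], [0, 0, 0.0015], -1], [[0, 0, 0], [0, 0, 0.0015], -1]]'

```text
time: 11.2
eef_pos: [0.5035, -0.1397, 0.1415]
tcp_rot: [0.17, 0.985, 0.0, -0.0]
contact_force: [0.6, 0.0, -2.3]
opening: 0.237
```

>>> arm_command --steps '[[[0, 0, 0], [0, 0, 0.0005], -1], [[0, 0, 0], [0, 0, 0.001], -1], [[0, 0, 0], [0, 0, 0.0015], -1], [[0, 0, 0], [0, 0, 0.0015], -1]]'

```text
time: 11.7
eef_pos: [0.5035, -0.1397, 0.1399]
tcp_rot: [0.17, 0.985, 0.0, -0.0]
contact_force: [0.9, -0.1, -1.4]
opening: 0.234
```

>>> arm_command --steps '[[[0, 0, 0], [0, 0, 0.0005], -1], [[0, 0, 0], [0, 0, 0.001], -1], [[0, 0, 0], [0, 0, 0.0015], -1], [[0, 0, 0], [0, 0, 0.0015], -1]]'

```text
time: 12.2
eef_pos: [0.5035, -0.1397, 0.1384]
tcp_rot: [0.17, 0.985, 0.0, -0.0]
contact_force: [0.2, 0.6, -1.3]
opening: 0.239
```

>>> arm_command --steps '[[[0, 0, 0], [0, 0, 0.0005], -1], [[0, 0, 0], [0, 0, 0.001], -1], [[0, 0, 0], [0, 0, 0.0015], -1], [[0, 0, 0], [0, 0, 0.0015], -1]]'

```text
time: 12.7
eef_pos: [0.5039, -0.1398, 0.1377]
tcp_rot: [0.17, 0.985, 0.0, 0.0]
contact_force: [-1.4, 1.3, 5.0]
opening: 0.235
```

Contact with the mount at TCP z ≈ 0.138 (tip ≈ 0.060). I press on in small increments and watch the force.

>>> arm_command --steps '[[[0, 0, 0], [0, 0, 0.0006], -1], [[0, 0, 0], [0, 0, 0.0009], -1], [[0, 0, 0], [0, 0, 0.0012], -1], [[0, 0, 0], [0, 0, 0.0012], -1]]'

```text
time: 13.2
eef_pos: [0.5041, -0.1399, 0.137]
tcp_rot: [0.17, 0.985, -0.0, 0.0]
contact_force: [-1.2, 0.2, 5.0]
opening: 0.238
```

>>> arm_command --steps '[[[0, 0, 0], [0, 0, 0.0008], -1], [[0, 0, 0], [0, 0, 0.0012], -1], [[0, 0, 0], [0, 0, 0.0015], -1], [[0, 0, 0], [0, 0, 0.0015], -1]]'

```text
time: 13.7
eef_pos: [0.5042, -0.14, 0.1358]
tcp_rot: [0.17, 0.985, -0.0, 0.0]
contact_force: [-1.4, 0.7, 5.4]
opening: 0.24
```

>>> arm_command --steps '[[[0, 0, 0], [0, 0, 0.0008], -1], [[0, 0, 0], [0, 0, 0.0014], -1], [[0, 0, 0], [0, 0, 0.002], -1], [[0, 0, 0], [0, 0, 0.0026], -1], [[0, 0, 0], [0, 0, 0.0032], -1]]'

```text
time: 14.32
eef_pos: [0.5042, -0.14, 0.1329]
tcp_rot: [0.17, 0.985, -0.0, 0.0]
contact_force: [-1.4, 0.7, 4.8]
opening: 0.237
```

>>> arm_command --steps '[[[0, 0, 0], [0, 0, 0.0008], -1], [[0, 0, 0], [0, 0, 0.0014], -1], [[0, 0, 0], [0, 0, 0.002], -1], [[0, 0, 0], [0, 0, 0.0026], -1], [[0, 0, 0], [0, 0, 0.0032], -1]]'

```text
time: 14.95
eef_pos: [0.5042, -0.1399, 0.1299]
tcp_rot: [0.17, 0.985, 0.0, 0.0]
contact_force: [-1.9, 2.3, 4.7]
opening: 0.238
```

>>> arm_command --steps '[[[0, 0, 0], [0, 0, 0.0008], -1], [[0, 0, 0], [0, 0, 0.0014], -1], [[0, 0, 0], [0, 0, 0.002], -1], [[0, 0, 0], [0, 0, 0.0026], -1], [[0, 0, 0], [0, 0, 0.0032], -1]]'

```text
time: 15.58
eef_pos: [0.5042, -0.1398, 0.1269]
tcp_rot: [0.17, 0.985, 0.0, 0.0]
contact_force: [-1.2, 0.8, 6.0]
opening: 0.236
```

>>> arm_command --steps '[[[0, 0, 0], [0, 0, 0.0008], -1], [[0, 0, 0], [0, 0, 0.0014], -1], [[0, 0, 0], [0, 0, 0.002], -1], [[0, 0, 0], [0, 0, 0.0026], -1], [[0, 0, 0], [0, 0, 0.0032], -1]]'

```text
time: 16.2
eef_pos: [0.5041, -0.1399, 0.1238]
tcp_rot: [0.17, 0.985, 0.0, 0.0]
contact_force: [-1.9, 0.6, 6.2]
opening: 0.234
```

>>> arm_command --steps '[[[0, 0, 0], [0, 0, 0.0008], -1], [[0, 0, 0], [0, 0, 0.0014], -1], [[0, 0, 0], [0, 0, 0.002], -1], [[0, 0, 0], [0, 0, 0.0026], -1], [[0, 0, 0], [0, 0, 0.0032], -1]]'

```text
time: 16.82
eef_pos: [0.5039, -0.1398, 0.1201]
tcp_rot: [0.17, 0.985, 0.0, -0.0]
contact_force: [-0.1, 0.7, -1.5]
opening: 0.235
```

The force fell back to −1.5 N at about the expected release height, so the mount should be free. I check with the scene camera.

```bash
python3 - <<'E'
from h import *
s,c=save('scene','s1'); f=c['frame']
cv2.imwrite('pics/s1z.png',cv2.resize(f[210:300,80:190],None,fx=6.5,fy=6.5,interpolation=cv2.INTER_CUBIC)[:,:,::-1])
c0,_=load('scene0'); cv2.imwrite('pics/s0z.png',cv2.resize(c0['frame'][210:300,80:190],None,fx=6.5,fy=6.5,interpolation=cv2.INTER_CUBIC)[:,:,::-1])
E
```

```text
(no output)
```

View pics/s1z.png

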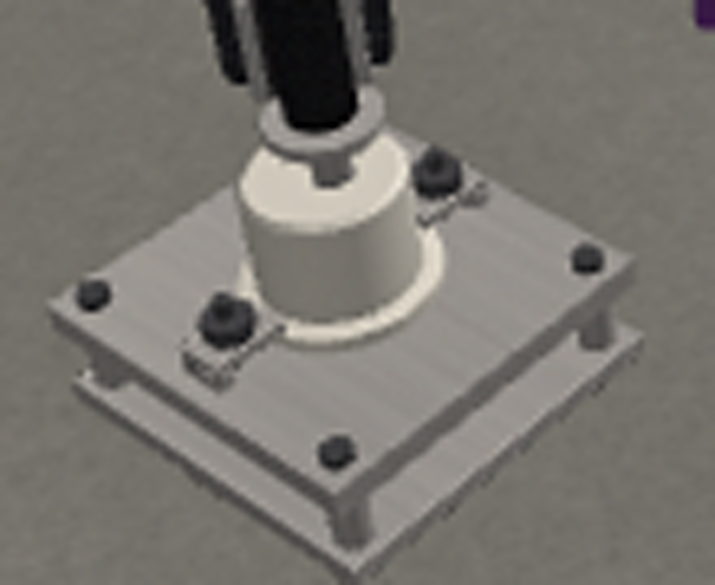

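View pics/s0z.png

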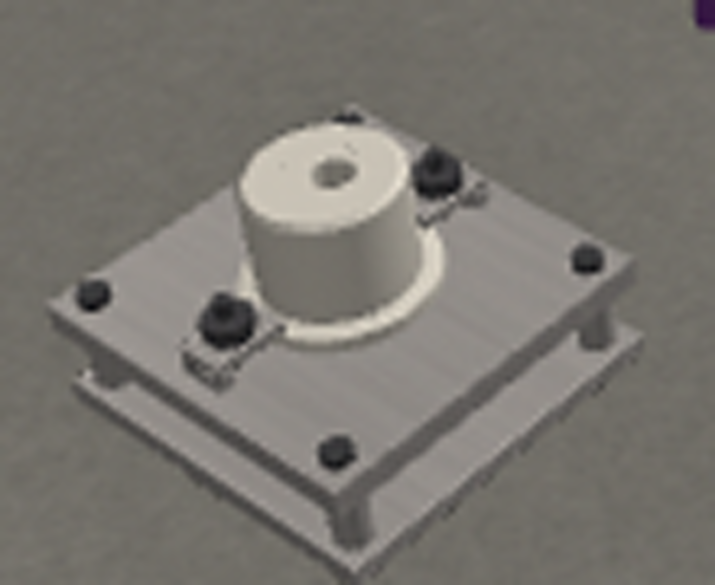

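>>> arm_command --steps '[[[0, 0, 0], [0, 0, 0.0008], -1], [[0, 0, 0], [0, 0, 0.0016], -1], [[0, 0, 0], [0, 0, 0.0024], -1], [[0, 0, 0], [0, 0, 0.003], -1], [[0, 0, 0], [0, 0, 0.003], -1]]'

```text
time: 17.5
eef_pos: [0.5037, -0.1398, 0.1165]
tcp_rot: [0.17, 0.985, 0.0, -0.0]
contact_force: [0.1, 0.1, -2.0]
opening: 0.236
```

```bash
python3 st.py
```

```text
17.5 [ 0.5037 -0.1398  0.1165] [ 0.1699  0.9855  0.     -0.0002] F [ 0.1412  0.097  -2.0105] T [ 0.0032 -0.0077 -0.0317] 0.2356329376131059
```

No contact at tip z ≈ 0.039, so the mount has dropped. I withdraw straight up.

>>> arm_command --steps '[[[0, 0, 0], [0, 0, -0.008], -1], [[0, 0, 0], [0, 0, -0.02], -1], [[0, 0, 0], [0, 0, -0.035], -1], [[0, 0, 0], [0, 0, -0.05], -1], [[0, 0, 0], [0, 0, -0.065], -1], [[0, 0, 0], [0, 0, -0.08], -1], [[0, 0, 0], [-0.02, 0, -0.085], -1], [[0, 0, 0], [-0.05, 0, -0.085], -1], [[0, 0, 0], [-0.073, 0, -0.085], -1], [[0, 0, 0], [-0.073, 0, -0.085], -1], [[0, 0, 0], [-0.073, 0, -0.085], -1]]'

```text
time: 18.88
eef_pos: [0.5719, -0.1639, 0.2013]
tcp_rot: [0.17, 0.985, 0.0, -0.001]
contact_force: [0.6, 0.5, -1.6]
opening: 0.237
```

```bash
python3 st.py; python3 - <<'E'
from h import *
s,c=save('wrist','w7')
f=c['frame'];im=cv2.resize(f[60:210,190:330],None,fx=4,fy=4,interpolation=cv2.INTER_CUBIC);cv2.imwrite('pics/w7z.png',im[:,:,::-1])
E
```

```text
18.875 [ 0.5719 -0.1639  0.2013] [ 0.1698  0.9855  0.0002 -0.0009] F [ 0.6471  0.4925 -1.6259] T [-0.0077  0.0362  0.0402] 0.23735429898789603
```

View pics/w7z.png

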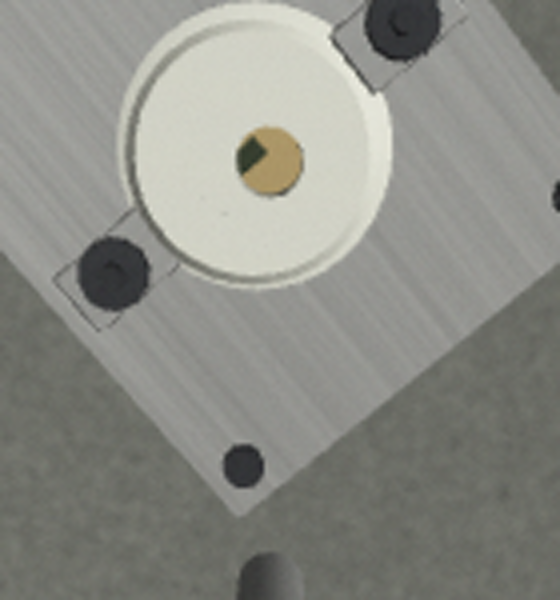

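```bash
python3 - <<'E'
from h import *
s=get_state(); print(totool([.453,.1418,.195],s),turn(np.arctan2(.942,.335),s))
E
```

```text
[0.21419795 0.24820174 0.00672632] [ 7.55110893e-05 -1.54188803e-03  4.03580133e-04]
```

>>> arm_command --steps '[[[0, 0, 0], [0.01, 0.02, 0], -1], [[0, 0, 0], [0.035, 0.06, 0], -1], [[0, 0, 0], [0.07, 0.1, 0], -1], [[0, 0, 0], [0.11, 0.14, 0], -1], [[0, 0, 0], [0.15, 0.18, 0], -1], [[0, 0, 0], [0.185, 0.215, 0.003], -1], [[0, 0, 0], [0.207, 0.24, 0.006], -1], [[0, -0.001, 0], [0.214, 0.248, 0.007], -1], [[0, -0.001, 0], [0.214, 0.248, 0.007], -1], [[0, -0.001, 0], [0.214, 0.248, 0.007], -1]]'

```text
time: 20.18
eef_pos: [0.4535, 0.1409, 0.195]
tcp_rot: [0.17, 0.985, -0.0, 0.0]
contact_force: [0.1, 0.1, -2.3]
opening: 0.238
```

```bash
python3 st.py; python3 - <<'E'
from h import *
s,c=save('wrist','w8')
f=c['frame'];im=cv2.resize(f[120:290,180:340],None,fx=3.5,fy=3.5,interpolation=cv2.INTER_CUBIC);cv2.imwrite('pics/w8z.png',im[:,:,::-1])
r=R.from_quat(s['tcp_rot']).as_matrix()
print(proj(c,[.4519,.1417,.068],s), proj(c,s['eef_pos']+r@np.array([-.0007,0,.0776]),s))
E
```

```text
20.175 [0.4535 0.1409 0.195 ] [ 0.1702  0.9854 -0.      0.    ] F [ 0.0899  0.1182 -2.2557] T [ 0.0077 -0.0894  0.0225] 0.23810925437409022
(np.float64(257.34133651545466), np.float64(182.20051675770264)) (np.float64(256.96475662862673), np.float64(204.56113015469316))
```

View pics/w8z.png

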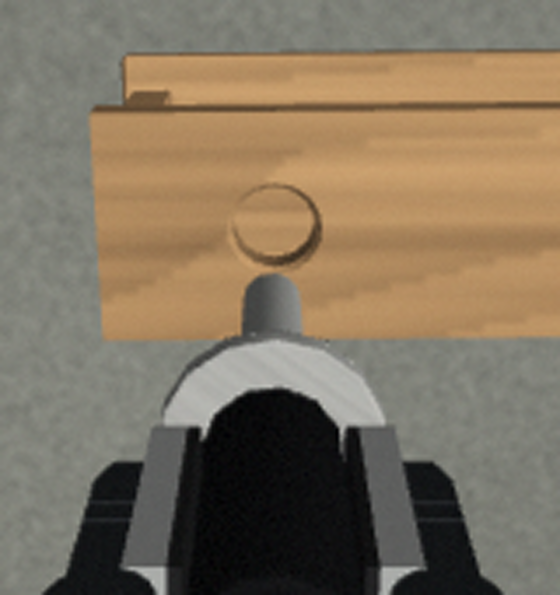

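>>> arm_command --steps '[[[0, 0, 0], [0.0012, 0.001, 0.01], -1], [[0, 0, 0], [0.0012, 0.001, 0.025], -1], [[0, 0, 0], [0.0012, 0.001, 0.038], -1], [[0, 0, 0], [0.0012, 0.001, 0.046], -1], [[0, 0, 0], [0.0012, 0.001, 0.05], -1], [[0, 0, 0], [0.0012, 0.001, 0.052], -1]]'

```text
time: 20.98
eef_pos: [0.4529, 0.1421, 0.1428]
tcp_rot: [0.17, 0.985, 0.0, 0.0]
contact_force: [-0.2, -0.5, -1.6]
opening: 0.238
```

```bash
python3 st.py
```

```text
20.975 [0.4529 0.1421 0.1428] [0.1704 0.9854 0.     0.    ] F [-0.1933 -0.4819 -1.5748] T [ 0.0274 -0.0219 -0.0348] 0.23778856322702302
```

Tip is 3 mm below the board's top, no contact. It's in the rack hole, so I continue down.

>>> arm_command --steps '[[[0, 0, 0], [0, 0, 0.006], -1], [[0, 0, 0], [0, 0, 0.014], -1], [[0, 0, 0], [0, 0, 0.023], -1], [[0, 0, 0], [0, 0, 0.033], -1], [[0, 0, 0], [0, 0, 0.042], -1], [[0, 0, 0], [0, 0, 0.048], -1], [[0, 0, 0], [0, 0, 0.052], -1], [[0, 0, 0], [0, 0, 0.054], -1], [[0, 0, 0], [0, 0, 0.054], -1]]'

```text
time: 22.1
eef_pos: [0.453, 0.1421, 0.0889]
tcp_rot: [0.17, 0.985, 0.0, 0.0]
contact_force: [0.2, -0.1, -0.9]
opening: 0.241
```

```bash
python3 st.py
```

```text
22.1 [0.453  0.1421 0.0889] [0.1704 0.9854 0.     0.0001] F [ 0.2455 -0.0702 -0.9382] T [-0.0145 -0.0073 -0.0454] 0.24082048736345527
```

>>> arm_command --steps '[[[0, 0, 0], [0, 0, 0.0008], -1], [[0, 0, 0], [0, 0, 0.0016], -1], [[0, 0, 0], [0, 0, 0.0022], -1], [[0, 0, 0], [0, 0, 0.0026], -1], [[0, 0, 0], [0, 0, 0.0026], -1]]'

```text
time: 22.72
eef_pos: [0.453, 0.1421, 0.0862]
tcp_rot: [0.17, 0.985, 0.0, 0.0]
contact_force: [0.2, 0.4, -1.6]
opening: 0.24
```

>>> arm_command --steps '[[[0, 0, 0], [0, 0, 0.0003], -1], [[0, 0, 0], [0, 0, 0.0006], -1], [[0, 0, 0], [0, 0, 0.0006], -1]]'

```text
time: 23.1
eef_pos: [0.453, 0.1421, 0.0857]
tcp_rot: [0.17, 0.985, 0.0, 0.0]
contact_force: [-0.3, -0.2, -2.4]
opening: 0.238
```

>>> arm_command --steps '[[[0, 0, 0], [0, 0, 0.0003], -1], [[0, 0, 0], [0, 0, 0.0006], -1], [[0, 0, 0], [0, 0, 0.0006], -1]]'

```text
time: 23.48
eef_pos: [0.4531, 0.1421, 0.0856]
tcp_rot: [0.17, 0.985, -0.0, -0.0]
contact_force: [-2.2, -0.3, 5.2]
opening: 0.237
```

>>> arm_command --steps '[[[0, 0, 0], [0, 0, 0.0003], -1], [[0, 0, 0], [0, 0, 0.0006], -1], [[0, 0, 0], [0, 0, 0.0006], -1]]'

```text
time: 23.85
eef_pos: [0.4531, 0.1421, 0.0856]
tcp_rot: [0.17, 0.985, -0.0, -0.0]
contact_force: [-4.3, -0.4, 6.8]
opening: 0.238
```

The collar is seated on the board. I release slowly.

>>> arm_command --steps '[[[0, 0, 0], [0, 0, -0.0003], -1], [[0, 0, 0], [0, 0, -0.0003], -0.5], [[0, 0, 0], [0, 0, -0.0003], -0.4], [[0, 0, 0], [0, 0, -0.0003], -0.2], [[0, 0, 0], [0, 0, -0.0003], 0.1], [[0, 0, 0], [0, 0, -0.0003], 0.5], [[0, 0, 0], [0, 0, -0.0003], 0.8], [[0, 0, 0], [0, 0, -0.0003], 1], [[0, 0, 0], [0, 0, -0.0003], 1]]' --force 20

```text
time: 24.98
eef_pos: [0.4531, 0.1421, 0.0859]
tcp_rot: [0.17, 0.985, -0.0, -0.0]
contact_force: [0.0, 0.1, -0.2]
opening: 1.006
```

```bash
python3 st.py; python3 -c "
from h import *
save('wrist','w9')"
```

```text
24.975 [0.4531 0.1421 0.0859] [ 0.1703  0.9854 -0.0002 -0.0002] F [ 0.0083  0.0988 -0.2071] T [-0.0036  0.0153  0.0365] 1.0060539204359027
```

View pics/w9.png

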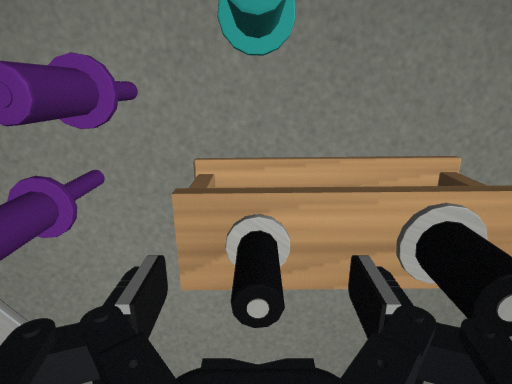

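The rod stands upright in the rack, clear of the open fingers. I raise the arm and look once more.

>>> arm_command --steps '[[[0, 0, 0], [0, 0, -0.01], 1], [[0, 0, 0], [0, 0, -0.03], 1], [[0, 0, 0], [0, 0, -0.06], 1], [[0, 0, 0], [0, 0, -0.095], 1], [[0, 0, 0], [0, 0, -0.125], 1], [[0, 0, 0], [0, 0, -0.135], 1], [[0, 0, 0], [0, 0, -0.135], 1]]'

```text
time: 25.9
eef_pos: [0.4534, 0.1422, 0.2214]
tcp_rot: [0.17, 0.985, 0.0, 0.0]
contact_force: [-1.1, -0.3, 0.0]
opening: 1.0
```

```bash
python3 st.py; python3 -c "
from h import *
s,c=save('wrist','w10')
print(proj(c,[.4531,.1421,.124],s),proj(c,[.4531,.1421,.073],s))
s,c=save('scene','s2')
cv2.imwrite('pics/s2z.png',cv2.resize(c['frame'][120:320,70:330],None,fx=3,fy=3,interpolation=cv2.INTER_CUBIC)[:,:,::-1])"
```

```text
25.9 [0.4534 0.1422 0.2214] [0.1703 0.9854 0.     0.0004] F [-1.1173 -0.2723  0.0343] T [-0.0316 -0.0015  0.0254] 0.9998017072861332
(np.float64(256.772740763223), np.float64(194.60881663700195)) (np.float64(256.9057853811743), np.float64(177.20146904657986))
```

View pics/w10.png

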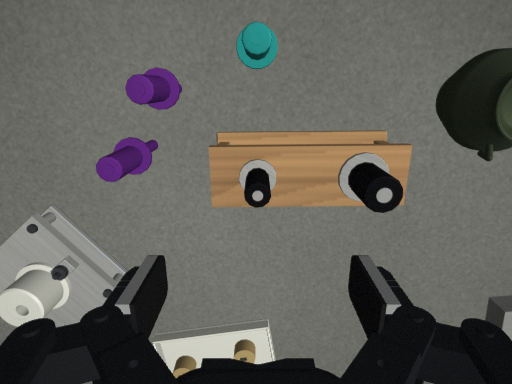

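View pics/s2z.png

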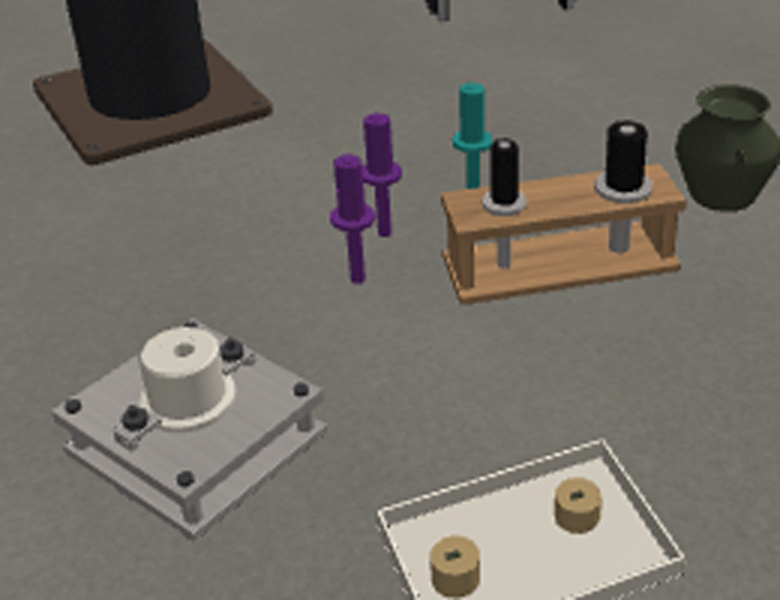

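```bash
python3 -c "
from plant import *
print(sign_off())"
```

```text
the job is handed in; nothing more can be done
None
```

The mount was pressed out of the cup, the thin rod is back upright in its rack hole, and the job is handed in at about 26 s of the 64 s allowed.

- **Pressing out:** The rod's nose entered the hand-drilled hole with no sign of touching the rim. It met the mount at a tip height of about 60 mm and pressed it down. The highest push I read was about 8 N (6.2 N plus about 1.5 N of rod weight), but forces were read only between moves.
- **Release:** The push fell to zero at a tip height of about 43 mm. I lowered the tip to about 39 mm without any contact, so the mount had dropped. The later wrist view through the hole still shows it under the cup.
- **Rod return:** The collar settled on the rack board with about 7 N as the last reading. After I opened the fingers, the wrist and scene views showed the rod upright in its original hole, and nothing else visibly moved.
- **Not confirmed:** No camera view showed the mount on the felt pad, because the top plate hides it. That it dropped onto the pad and lies flat is inferred from the force drop, the free travel below the release height, and the close-fitting 33 mm plate hole around it.

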